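# Unlock, open and prop the hood of a bench tube shaker

## Task

The tube shaker has stopped and its hood must be propped open for unloading: draw the locking pin straight out of the catch at the front, and park it in the notched bracket to the right of the catch, laid down in both notches with its shoulder in front of the front one. Then lift the hood by its ball knob until it stays up by itself, swing the prop rod up as far as it goes, and bring the hood down gently until its socket rests on the rod's tip, never letting the hood or the pin fall. Leave the things around the shaker where they are and let go of everything.

Things in the scene. Friction and masses are not known exactly. Their poses are not given: they have to be found in the camera images.
- shaker: White bench tube shaker, fixed: pan 240 deep (x) x 250 wide (y) x 76 mm high, shut by a hood with clear windows (x -106..102, y -120..120, top z 166), and a lower pod (top z 51) along its right side (y -125..-223). Origin on the bench under the hood's centre; z up, x away from the operator's side, y to the shaker's left. 'Shaker (..)' below means mm in this frame.
- pin: Loose locking pin: steel shank 14 mm thick, 60 long; shoulder disc 24 across, 6 long; black ribbed knob 26 across, 36 long. Origin at the shoulder's face toward the shank, own x from knob to tip. At the start it lies level along shaker +x through the catch, shoulder 0 to 10 mm short of the front lug; a straight pull of some 65 mm along shaker -x frees it. About 0.1 kg.
- pin_knob (a point): Centre of the pin's knob, 24 mm behind its origin: the place to grip, across the shaker's y. Nothing but the bench is under it.
- pin_tip (a point): End of the pin's shank, 60 mm ahead of its origin.
- bore (a point): Centre of the bore (16.5 mm wide) on the front face of the catch's front lug, at shaker (-166, -70, 95). The catch: two grey lugs 44 mm wide (front faces at x -166 and -130, tops at z 115) on a foot at the pan's front, a tongue of the hood between them. Axes as the shaker's.
- notch (a point): Where the origin of the parked pin belongs, at shaker (-171.5, -150, 88): on the front face of the bare steel parking bracket's front upright, on the axis of a shank resting on the notch bottoms. Two uprights (x -171.5..-166.5 and -131.5..-126.5), each with an open-topped notch 20 mm wide; flared ears rise 28 mm above this point. The pod's front is at x -115. Axes as the shaker's.
- hood (a joint): Hood angle, rad, about point hood_hinge: 0 shut, grows as the front goes up and back, 1.2 at its stop. The stiff, damped hinge holds the hood above about 1.0; lower down it sinks shut unless held. The pin locks it. Resting on the prop rod it stands at 0.75. Hood 0.45 kg; lifting takes about 4 N at the knob.
- hood_ball (a point): Centre of the black ball knob (32 mm) on a stem 36 mm in front of the hood's front wall; when shut at shaker (-141, 20, 125) mm. Grip it from above across the shaker's y and follow the hinge; it turns between the fingers.
- hood_hinge (a point): Middle of the hood's hinge axis (parallel to the shaker's y), at shaker (105, 0, 80) mm.
- prop (a joint): Prop rod angle in rad about the level axis (parallel to the shaker's y) at point prop_pivot: near 0 it lies back along the pod, pointing to the shaker's +x; grows as the tip swings up; stop at 0.84 rad, fully up. Its stiff pivot keeps it where it is left and takes about 1.5 N at the tip.
- prop_pivot (a point): Pivot of the prop rod at the front of the pod, at shaker (-95, -180, 80) mm.
- prop_tip (a point): Centre of the 16 mm ball at the tip of the bare steel prop rod (10 mm thick), 174 mm from the pivot. The rod lies 29 mm above the pod, in a 12 mm long clip 155 mm from the pivot; grip it from above across the shaker's y, 40 to 70 mm from the pivot (farther out the raised hood and its socket crowd the gripper); it turns between lightly closed fingers.
- socket (a point): Middle of the prop socket, an inverted steel cup (28 mm inside, open toward the hood's underside, 12 mm deep below this point) on an arm off the hood's right side. Moves with the hood; with the hood shut at shaker (-45, -180, 118). With the rod fully up and the hood resting on it, the rod's tip ball centre lies here.
- pipette: Grey and blue pipette lying flat, 220 mm long, 40 mm high, to the front left of the shaker. Bystander; origin on the bench under its middle.
- slide_box: Blue box 30 x 78 x 26 mm, lying in front of the shaker, left of the catch. Bystander; origin under its middle.
- timer: Bench timer, round, 66 mm wide and 49 mm high, left of the shaker. Bystander; origin under its middle.
- tip_box: Pipette-tip box, 85 x 121 x 78 mm, left of the shaker. Bystander; origin under its middle.
- bottle: White screw-cap bottle, 60 mm wide and 140 mm high, to the front right of the pod. Bystander; origin under its middle.
- tape: Roll of tape lying flat, 84 mm wide, 19 mm high, right of the bottle. Bystander; origin under its middle.
There are look-alikes about, which are no part of the job. Leave any green look-alike of the pin alone.

How it is judged:
On the way, in this order (a step that is already met when the one before it is completed fails the run):
1. the pin is drawn clear of the catch's front lug with the hood still shut (x of pin_tip in the frame of bore below -0.002 m and value of joint hood below 0.1 rad), for 0.1 s.
2. the pin lies parked and released in both notches of the bracket (x of pin in the frame of notch between -0.014 and 0.004 m and y of pin in the frame of notch between -0.006 and 0.006 m and z of pin in the frame of notch between -0.006 and 0.005 m and angle between the x axis of pin and the x axis of shaker, either way round below 0.12 rad and contact force between pin and the fingers below 0.1 N), for 0.3 s.
3. the hood is raised to where it stays up (value of joint hood above 1.06 rad), for 0.2 s.
4. the prop rod is swung fully up while the hood is still raised above it (value of joint prop above 0.8 rad and value of joint hood above 0.9 rad), for 0.2 s.
At the end, for the whole second after the job is handed in: Hood still, resting on the prop rod at 0.70 to 0.80 rad; rod above 0.80 rad, tip within 9 mm of the socket point; pin still in both notches: origin within 6 mm sideways, -6/+5 mm in height and 14 mm forward to 4 mm back of the notch point, within 0.12 rad of the shaker's x (value of joint hood between 0.7 and 0.8 rad and value of joint prop above 0.8 rad and distance between prop_tip and socket below 0.009 m and velocity of joint hood between -0.05 and 0.05 rad/s and x of pin in the frame of notch between -0.014 and 0.004 m and y of pin in the frame of notch between -0.006 and 0.006 m and z of pin in the frame of notch between -0.006 and 0.005 m and angle between the x axis of pin and the x axis of shaker, either way round below 0.12 rad and linear speed of pin below 0.02 m/s); the robot touches nothing.
It fails at once if the hood falls or is slammed (sinks faster than 1.2 rad/s) (velocity of joint hood below -1.2 rad/s).
It fails at once if the pin is dropped to the bench (its origin below 45 mm) (height (world z) of pin below 0.045 m).
It fails at once if a thing around the shaker is moved by more than 25 mm (distance of any of pipette, slide_box, timer, tip_box, bottle, tape from where it was at the start of the episode above 0.025 m).
It also fails if it takes over 72 s, if anything falls off the work surface, if the arm or the gripper's body presses on something with over 40 N, if the wrist force passes 120 N, or if a joint passes its speed limit or range.

## Robot

A 6-joint arm with a two-finger parallel gripper is mounted at the origin on a cart in front of the work surface, level with it; the furniture and walls round the work are solid. World frame = base frame: x ahead of the robot, y to its left, z up, the work surface at z = 0. Lengths are in m, angles in rad, forces in N, time in s.
With the tool pointing down it reaches from about 0.275 to 0.725 m from the base axis. Payload 15.9 kg.
Tool frame: the origin (TCP) lies at the centre of the arm's flange, where the gripper is bolted on; the fingertips stand 173 mm ahead of it and the grasp point (between the pads) lies 155 mm ahead of it; z points along the fingers, y is the line along which they close (so a half turn about z gives the same grasp; the last joint's range is limited). The gripper opens to 85 mm and grips with 20 to 120 N. Pads are 22 mm wide; open, the fingers measure 114 mm over their backs; the gripper's body (76 mm by 85 mm) begins 54 mm behind the grasp point. The pads swing forward as they close: fully open they stand 13 mm farther back than shut.
Start: joints at [1.228, 0.213, -0.034, 1.323, 0, 1.571], TCP at [0.168, 0.471, 0.405] pointing down, gripper open.
Joint ranges: [-2.98, 2.98], [-0.74, 1.72], [-1.14, 1.35], [-2.1, 2.04], [-1.57, 1.44], [-3.14, 3.14]. Speed limits (rad/s): [1.89, 1.89, 2.39, 2.57, 3.14, 3.14].

## Interface

Orientations are given as a rotation vector (axis times angle).
In Python, from plant import manip, camera, job gives the robot as it stands. The module is installed in compiled form; this text tells all that it offers.
- The arm moves only by the shell command python3 -m pendant 'ROWS' [OPENING] [FORCE]. ROWS is JSON, a list of rows, each an object with "linear": the shift along the tool's x, y, z in m, a list of three; "twist": the turn, a rotation vector about the tool's x, y, z in rad, a list of three. A call has 1 to 5 rows; each row is the pose to reach, as a shift and turn from the pose commanded when the call began, along the tool's axes at that moment; what a row does not reach only later rows make up. A row lasts 1/10 s, in which the tool goes at most 50 mm and 8.59 degrees, less where a joint would pass 70% of its speed; a pose out of reach is approached as far as the arm can. A call with a gripper value outside its range is refused whole. OPENING is the closure, from -1 (fully open) to 1 (shut), set as the call begins (- or left out, the last holds). The fingers move at their own pace and stop on an object; FORCE is the grip in N (left out, the last holds). Time passes only in rows, so rows that repeat a pose let the fingers close. It gives the time, the measured TCP pose, the force, the opening and the grip force at its end, in the units of the state.
- manip.sense(): the state, without advancing time (a new reading comes with each control period).
- camera(name): name is "scene" or "top"; returns a dict with "img" (420x560x3 uint8, blue, green, red), "z_map" (420x560 float32, m along the optical axis (not along the pixel's ray), 0 where there is no reading), "K" (3x3 intrinsics, pixels), "R" (3x3) and "t" (3): a world point X has camera coordinates R X + t. Camera axes: x right, y down, z forward; pixel columns grow to the right and rows downward; lengths in m; the calibration is good to about 2 mm. A picture is of the moment at which its call begins.
- job.finish_job(): hands the job in; it is judged then, once.
The state is a dict: "time_s": time; "joint_positions": joint angles; "qvel": joint speeds; "tau": joint torques, N m; "ee_pos": TCP position; "ee_rot": TCP orientation; "wrist_force": force on the tool from outside, world axes, zero at the start; "ft_torque": the same for the moment, N m; "width": opening from 0.0 (shut) to 1.0 (fully open); "grip_force": force on a finger pad.
Only numpy, scipy, OpenCV 4.12 (cv2) and the standard library are available. Lean on these libraries where they do the work, as an engineer would, in place of code of your own. Each camera call takes 0.05 s, during which the arm holds its last target. There are 200 camera calls.

## Working session

There is one attempt and no reset: what is moved stays moved. The work goes in short steps, Python scripts to look and compute and a shell command to move; the robot and the scene stay as the last step left them, time stands still between calls to the robot, and variables do not carry over. Pictures are saved under pics/ and viewed, at most 11 in all, crops included, and the job is handed in when it is done.

```bash
mkdir -p pics; python3 - <<'E'
from plant import manip,camera
import cv2,numpy as np
for n in("scene","top"):
    c=camera(n);cv2.imwrite(f"pics/{n}0.png",c["img"]);np.savez(f"{n}0.npz",**c)
    print(n,c["K"].tolist(),c["R"].round(3).tolist(),c["t"].round(3).tolist())
s=manip.sense();print({k:np.round(v,3).tolist() for k,v in s.items()})
E
```

```text
scene [[529.6747426924081, 0.0, 289.3111854357022], [0.0, 529.6747426924081, 203.3904159439784], [0.0, 0.0, 1.0]] [[-0.871, -0.492, -0.019], [-0.246, 0.469, -0.848], [0.426, -0.734, -0.529]] [0.59, 0.085, 1.39]
top [[416.7000706279282, 0.0, 281.39292052978186], [0.0, 416.7000706279282, 213.71409547145893], [0.0, 0.0, 1.0]] [[0.141, -0.99, 0.007], [-0.968, -0.139, -0.206], [0.205, 0.023, -0.978]] [0.236, 0.543, 1.084]
{'time_s': 0.1, 'joint_positions': [1.228, 0.213, -0.035, 1.323, 0.0, 1.571], 'qvel': [0.001, -0.001, 0.0, 0.0, -0.003, 0.001], 'tau': [-0.001, -68.725, 48.781, 0.012, -0.0, 0.0], 'ee_pos': [0.168, 0.471, 0.404], 'ee_rot': [-0.536, -3.095, 0.002], 'wrist_force': [-0.766, 1.063, -0.53], 'ft_torque': [-0.027, 0.05, 0.019], 'grip_force': 0.0, 'width': 0.999}
```

View pics/scene0.png

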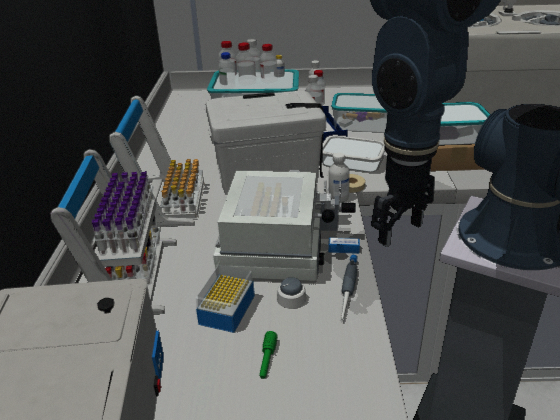

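View pics/top0.png

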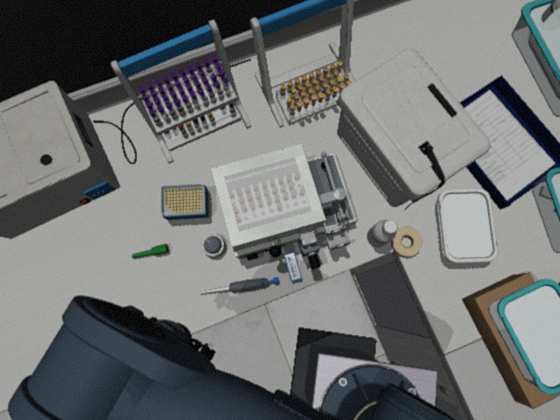

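The top view shows the shaker at about (270,195) and the pod and bracket at about (335,200). Pin candidates are the black knob at (315,260), the black ball at (278,252), which is probably the hood ball, and the green look-alike at (150,251), which I'll leave alone. I'm checking this in one close crop.

```bash
python3 - <<'E'
import cv2,numpy as np
c=np.load("top0.npz");im=c["img"][135:285,195:375]
a=cv2.resize(im,None,fx=4,fy=4,interpolation=cv2.INTER_CUBIC);cv2.imwrite("pics/crop1.png",cv2.convertScaleAbs(a,alpha=1.2))
z=c["z_map"];v,u=np.mgrid[:420,:560]
P=np.stack([(u-c["K"][0,2])/c["K"][0,0]*z,(v-c["K"][1,2])/c["K"][1,1]*z,z],-1)
W=(P-c["t"])@c["R"]
np.save("topW.npy",W)
# height regions: hood roof z ~.166
h=W[...,2]
def rect(lo,hi,box):
    m=np.zeros(h.shape,np.uint8);m[(h>lo)&(h<hi)&(z>0)]=1
    mm=np.zeros_like(m);x0,y0,x1,y1=box;mm[y0:y1,x0:x1]=m[y0:y1,x0:x1]
    n,l,s,_=cv2.connectedComponentsWithStats(mm);i=1+s[1:,4].argmax()
    pts=W[l==i][:,:2].astype(np.float32);print(lo,hi,s[i],cv2.minAreaRect(pts*1000))
rect(.155,.18,(195,130,335,270))
rect(.04,.06,(300,140,375,240))
for p in [(315,260),(278,252),(300,240),(311,243),(335,205)]:print(p,W[p[1],p[0]].round(3))
E
```

```text
0.155 0.18 [ 211  144  115  103 7778] ((528.34326171875, 350.06427001953125), (208.65789794921875, 240.27430725097656), 24.349365234375)
0.04 0.06 [ 321  152   36   82 1059] ((588.23779296875, 185.8200225830078), (218.6739501953125, 97.08956146240234), 23.979581832885742)
(315, 260) [0.387 0.207 0.104]
(278, 252) [0.39  0.303 0.137]
(300, 240) [0.432 0.252 0.106]
(311, 243) [0.428 0.223 0.111]
(335, 205) [0.551 0.167 0.05 ]
```

View pics/crop1.png

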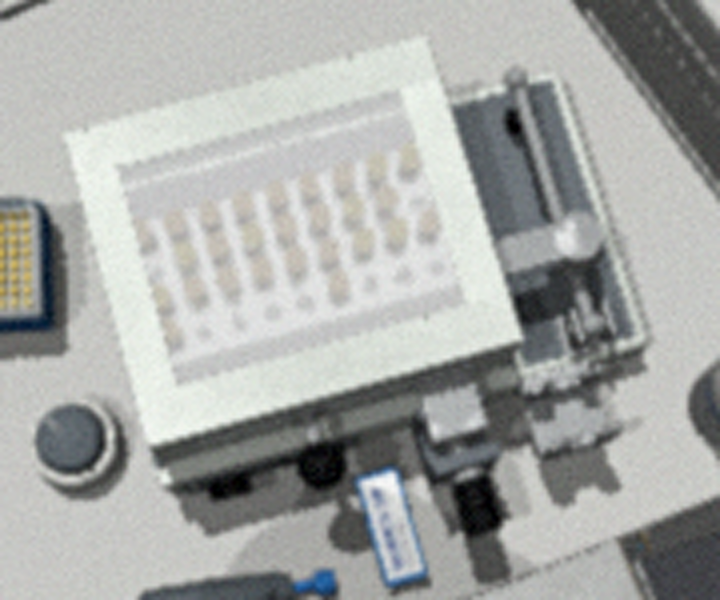

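The crop confirms the layout. The pin's black ribbed knob is at full-image pixel (315,260) in front of the catch at (308,240). The ball knob is at (276,250), the notched bracket at (338,240), the rod runs from (343,215) to (324,154), and the socket is at (338,193). Next I'm refining the shaker frame with both cameras and measuring how far the pin is inserted.

```bash
cat > h.py <<'E'
import cv2,numpy as np
from scipy.spatial.transform import Rotation as Ro
TH=np.deg2rad(24.3)
S=Ro.from_euler('z',TH).as_matrix(); O=np.array([.5283,.3501,0])+S@[.002,0,0]
def world(c):
    z=c["z_map"];v,u=np.mgrid[:420,:560];K=c["K"]
    return (np.stack([(u-K[0,2])/K[0,0]*z,(v-K[1,2])/K[1,1]*z,z],-1)-c["t"])@c["R"]
def sh(W): return (W-O)@S          # world -> shaker, m
def wd(p): return S@(np.array(p)/1000)+O   # shaker mm -> world
def pix(c,p):
    q=c["K"]@(c["R"]@wd(p)+c["t"]);return q[:2]/q[2]
def tool(s,off=155):
    R=Ro.from_rotvec(s["ee_rot"]).as_matrix()
    return sh(s["ee_pos"]+R[:,2]*off/1000)*1000,S.T@R
E
python3 - <<'E'
from h import *
for n in("scene","top"):
    c=np.load(n+"0.npz");W=world(c);Q=sh(W)*1000;im=c["img"].astype(int)
    m=(abs(Q[...,2]-166)<6)&(abs(Q[...,0])<130)&(abs(Q[...,1])<150)&(c["z_map"]>0)
    r=cv2.minAreaRect(W[m][:,:2].astype(np.float32)*1000);print(n,"roof",r,np.median(Q[m][:,2]))
    a=Q[m];print(" roof shaker pct",np.percentile(a[:,:2],[.5,99.5],0).round(1).tolist())
    def rep(name,m):
        a=Q[m];print(" ",name,m.sum(),np.percentile(a,[3,50,97],0).round(1).tolist() if len(a) else'')
    def box(x0,x1,y0,y1,z0,z1):return (Q[...,0]>x0)&(Q[...,0]<x1)&(Q[...,1]>y0)&(Q[...,1]<y1)&(Q[...,2]>z0)&(Q[...,2]<z1)&(c["z_map"]>0)
    dark=im.max(-1)<60
    rep("knob",box(-250,-150,-95,-45,75,120)&dark);rep("lugs",box(-180,-110,-110,-30,108,122))
    rep("ball",box(-180,-105,-10,50,100,150)&dark)
    rep("bracket",box(-185,-118,-190,-115,95,125))
    rep("rod",box(-60,-60+110,-200,-160,70,95));rep("socket",box(-80,-10,-205,-160,115,140))
    rep("bottle",box(-300,-50,-330,-195,100,150));rep("slidebox",box(-260,-140,-60,60,15,32))
c=np.load("scene0.npz")
E
```

```text
scene roof ((526.8489990234375, 353.9022216796875), (207.86880493164062, 248.14288330078125), 24.354190826416016) 166.19465297460525
 roof shaker pct [[-104.9, -115.1], [100.6, 125.3]]
  knob 169 [[-204.9, -70.9, 77.2], [-184.9, -57.0, 99.6], [-154.9, -46.1, 109.0]]
  lugs 106 [[-164.4, -85.7, 109.3], [-141.8, -51.8, 115.9], [-117.0, -43.9, 121.8]]
  ball 154 [[-153.4, 19.4, 116.5], [-139.5, 32.7, 131.7], [-106.1, 38.8, 140.8]]
  bracket 51 [[-169.3, -165.8, 98.3], [-166.1, -132.5, 106.2], [-126.0, -119.8, 114.8]]
  rod 0 
  socket 20 [[-55.5, -192.0, 130.3], [-43.2, -183.4, 132.4], [-31.2, -177.7, 134.7]]
  bottle 475 [[-179.4, -328.8, 101.2], [-142.2, -284.1, 123.5], [-52.9, -248.4, 146.7]]
  slidebox 352 [[-218.1, -27.3, 16.0], [-187.6, -3.7, 25.3], [-147.1, 46.3, 28.9]]
top roof ((528.34326171875, 350.06427001953125), (208.65789794921875, 240.27430725097656), 24.349365234375) 164.90284101365066
 roof shaker pct [[-105.5, -118.4], [100.5, 118.9]]
  knob 155 [[-207.8, -82.0, 86.5], [-189.4, -67.6, 102.9], [-161.8, -52.9, 107.7]]
  lugs 181 [[-165.3, -89.8, 110.2], [-141.7, -70.1, 117.4], [-112.5, -49.9, 121.8]]
  ball 143 [[-154.3, 6.3, 124.9], [-140.3, 20.3, 134.8], [-106.1, 34.4, 140.6]]
  bracket 54 [[-171.3, -170.5, 97.1], [-131.4, -149.6, 106.2], [-127.3, -125.8, 115.5]]
  rod 57 [[-20.5, -184.3, 86.8], [0.8, -178.6, 92.5], [35.7, -174.9, 94.6]]
  socket 152 [[-60.3, -193.3, 117.8], [-46.0, -176.9, 131.2], [-31.4, -161.9, 134.5]]
  bottle 397 [[-184.2, -327.6, 101.0], [-159.5, -274.2, 129.2], [-54.7, -251.9, 142.3]]
  slidebox 366 [[-219.2, -30.6, 17.5], [-189.2, -14.0, 25.3], [-146.6, 47.8, 29.9]]
```

```bash
cat > go.py <<'E'
import sys
from h import *
from plant import manip
# go.py x y z [tilt]: shift & twist (tool axes) to bring grasp point to shaker mm, tool down
s=manip.sense();g,R=tool(s)
a=[float(v) for v in sys.argv[1:]]
print("t",s["time_s"],"grasp",g.round(1),"F",(S.T@s["wrist_force"]).round(1),"w",round(s["width"],3),"gf",round(s["grip_force"],1))
if a:
    T=np.array([[-1,0,0],[0,1,0],[0,0,-1.]])@Ro.from_rotvec([0,a[3] if len(a)>3 else 0,0]).as_matrix()
    tcp=np.array(a[:3])-155*T[:,2];cur=g-155*R[:,2]
    print("linear",(R.T@(tcp-cur)/1000).round(4),"twist",Ro.from_matrix(R.T@T).as_rotvec().round(4))
E
python3 go.py -193 -70 190
```

```text
t 0.1 grasp [-280.8  258.2  249.3] F [-0.3  1.3 -0.5] w 0.999 gf 0.0
linear [-0.2909 -0.1755  0.0594] twist [-9.000e-04 -4.000e-04 -7.669e-01]
```

```bash
python3 -m pendant '[{"linear":[-0.036,-0.022,0.0],"twist":[0,0,0]},{"linear":[-0.073,-0.044,0.0],"twist":[0,0,0]},{"linear":[-0.109,-0.066,0.0],"twist":[0,0,0]},{"linear":[-0.145,-0.088,0.0],"twist":[0,0,0]},{"linear":[-0.18,-0.11,0.0],"twist":[0,0,0]}]' -1 40
python3 -m pendant '[{"linear":[-0.022,-0.013,0.0],"twist":[0,0,-0.14]},{"linear":[-0.044,-0.026,0.0],"twist":[0,0,-0.28]},{"linear":[-0.066,-0.04,0.0],"twist":[0,0,-0.42]},{"linear":[-0.088,-0.053,0.0],"twist":[0,0,-0.56]},{"linear":[-0.11,-0.065,0.0],"twist":[0,0,-0.7]}]'
python3 go.py -193 -70 190
```

```text
time_s: 0.6
ee_pos: [0.3013, 0.3053, 0.4046]
ee_rot: [-0.535, -3.096, 0.0]
wrist_force: [0.1, 0.4, 0.1]
width: 1.004
grip_force: 0.0
time_s: 1.1
ee_pos: [0.3828, 0.2076, 0.4045]
ee_rot: [0.567, -3.09, 0.0]
wrist_force: [0.2, 0.3, -0.1]
width: 1.004
grip_force: 0.0
t 1.1 grasp [-193.3  -70.1  249.5] F [ 0.3  0.2 -0.1] w 1.004 gf 0.0
linear [-0.0003  0.0001  0.0595] twist [-0.0001 -0.0005 -0.0613]
```

```bash
python3 -m pendant '[{"linear":[0,0,0.04],"twist":[0,0,-0.0613]},{"linear":[0,0,0.08],"twist":[0,0,-0.0613]},{"linear":[0,0,0.12],"twist":[0,0,-0.0613]},{"linear":[0,0,0.15],"twist":[0,0,-0.0613]},{"linear":[0,0,0.157],"twist":[0,0,-0.0613]}]'
python3 go.py -193 -70 92
python3 -m pendant '[{"linear":[0,0,0],"twist":[0,0,0]},{"linear":[0,0,0],"twist":[0,0,0]},{"linear":[0,0,0],"twist":[0,0,0]},{"linear":[0,0,0],"twist":[0,0,0]},{"linear":[0,0,0],"twist":[0,0,0]}]' 1 60
python3 -m pendant '[{"linear":[0,0,0],"twist":[0,0,0]},{"linear":[0,0,0],"twist":[0,0,0]},{"linear":[0,0,0],"twist":[0,0,0]}]'
python3 go.py -193 -70 92
python3 - <<'E'
from plant import camera
import cv2
c=camera("scene");cv2.imwrite("pics/grip.png",cv2.resize(c["img"][150:300,230:400],None,fx=4,fy=4))
E
```

```text
time_s: 1.6
ee_pos: [0.3811, 0.2079, 0.2449]
ee_rot: [0.651, -3.068, 0.002]
wrist_force: [-0.5, -1.1, -0.1]
width: 0.999
grip_force: 0.0
t 1.6 grasp [-195.5  -69.1   89.9] F [-0.9 -0.8 -0.1] w 0.999 gf 0.0
linear [-0.0017 -0.001  -0.0021] twist [-0.0004 -0.0049 -0.0057]
time_s: 2.1
ee_pos: [0.3827, 0.2088, 0.2485]
ee_rot: [-0.652, 3.072, 0.001]
wrist_force: [0.1, 0.2, 3.7]
width: 0.282
grip_force: 58.5
time_s: 2.4
ee_pos: [0.3827, 0.2088, 0.2483]
ee_rot: [-0.652, 3.072, 0.001]
wrist_force: [-0.1, 0.5, 6.9]
width: 0.282
grip_force: 58.7
t 2.4 grasp [-192.6  -68.9   93.3] F [0.1 0.5 6.9] w 0.282 gf 58.7
linear [ 0.0002 -0.0011  0.0013] twist [ 0.0001  0.0015 -0.0056]
```

View pics/grip.png

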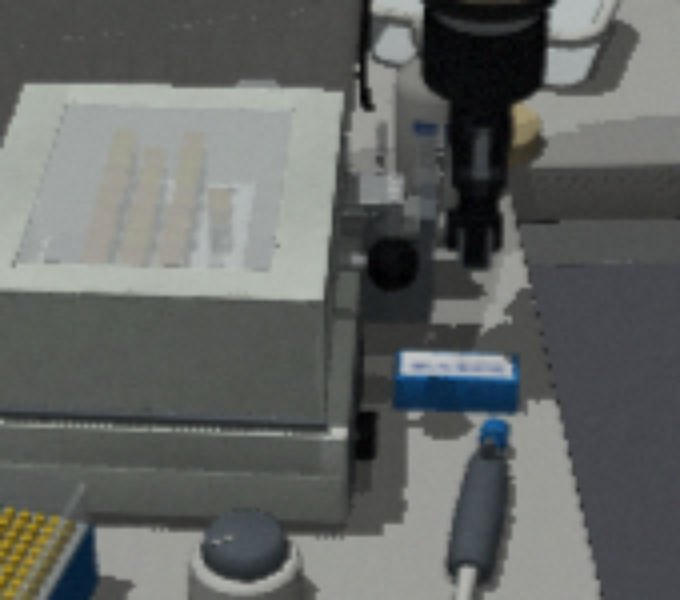

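Grip confirmed (width 0.28, about 26 mm), and the picture shows the fingers closed on the knob at crop (475,230). Now pulling straight out.

```bash
python3 -m pendant '[{"linear":[0.006,0,-0.0005],"twist":[0,0,0]},{"linear":[0.012,0,-0.0005],"twist":[0,0,0]},{"linear":[0.02,0,-0.0005],"twist":[0,0,0]},{"linear":[0.028,0,-0.0005],"twist":[0,0,0]},{"linear":[0.036,0,-0.0005],"twist":[0,0,0]}]'
python3 go.py
python3 -m pendant '[{"linear":[0.01,0,0],"twist":[0,0,0]},{"linear":[0.02,0,0],"twist":[0,0,0]},{"linear":[0.03,0,0],"twist":[0,0,0]},{"linear":[0.04,0,0],"twist":[0,0,0]},{"linear":[0.04,0,0],"twist":[0,0,0]}]'
python3 go.py -270 -70 150
python3 - <<'E'
from plant import camera
from h import *
for n in("scene","top"):
    c=camera(n);cv2.imwrite(f"pics/pull_{n}.png",c["img"]);np.savez(n+"1.npz",**c)
a=[cv2.resize(cv2.imread(f"pics/pull_{n}.png")[y:y+100,x:x+100],None,fx=4,fy=4,interpolation=cv2.INTER_CUBIC) for n,x,y in(("scene",280,150),("top",260,210))]
cv2.imwrite("pics/pull.png",np.hstack(a))
E
```

```text
time_s: 2.95
ee_pos: [0.3487, 0.1936, 0.2482]
ee_rot: [0.653, -3.073, 0.0]
wrist_force: [0.2, 0.9, 1.4]
width: 0.285
grip_force: 58.6
t 2.95 grasp [-230.1  -68.7   93.2] F [0.6 0.7 1.4] w 0.285 gf 58.6
time_s: 3.45
ee_pos: [0.3116, 0.1771, 0.248]
ee_rot: [0.653, -3.072, 0.0]
wrist_force: [0.5, -0.2, -1.0]
width: 0.285
grip_force: 58.8
t 3.45 grasp [-270.9  -68.5   93. ] F [ 0.4 -0.3 -1. ] w 0.285 gf 58.8
linear [-0.0006 -0.0015 -0.057 ] twist [-0.0001 -0.0011 -0.0055]
```

View pics/pull.png

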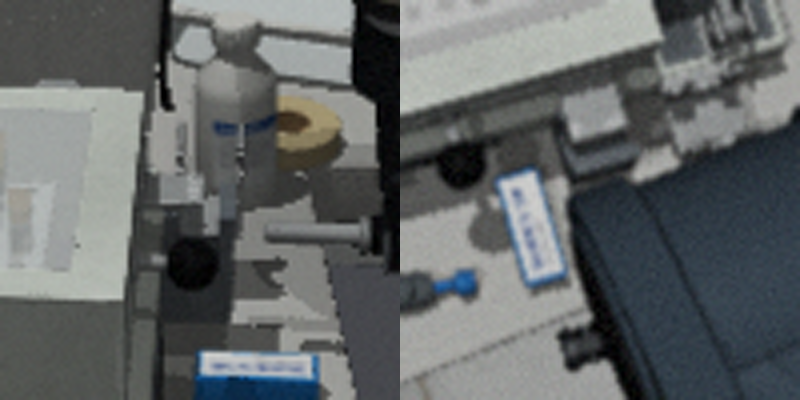

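The pin is out and level: tip at scene pixel (347,208), shoulder at about (372,208). Computing its x along the axis.

```bash
python3 - <<'E'
from h import *
c=np.load("scene1.npz");Q=sh(world(c))*1000
for x in(-180,-185,-190,-195,-240,-245,-250,-255):print(x,pix(c,(x,-69,94)).round(1))
m=(Q[...,2]>80)&(Q[...,2]<108)&(abs(Q[...,1]+69)<16)&(Q[...,0]<-176)&(Q[...,0]>-245)&(c["z_map"]>0)
v,u=np.nonzero(m);print(u.min(),u.max(),len(u))
for uu in range(u.min(),u.max()+1,2):
    k=u==uu
    if k.any(): print(uu,v[k].min(),v[k].max(),Q[m][k].mean(0).round(1))
E
```

```text
-180 [344.  206.8]
-185 [345.9 206.8]
-190 [347.9 206.9]
-195 [349.9 207. ]
-240 [367.7 207.5]
-245 [369.7 207.6]
-250 [371.7 207.7]
-255 [373.6 207.7]
346 370 124
346 206 209 [-185.1  -63.9   95.3]
348 205 210 [-190.1  -62.1   96.6]
350 206 210 [-195.3  -63.5   94.4]
352 206 210 [-200.2  -61.    96.2]
354 206 210 [-205.3  -61.4   96.1]
356 206 210 [-210.3  -61.2   96.4]
358 206 210 [-215.3  -61.    96.7]
360 206 210 [-220.4  -62.2   96.2]
362 206 210 [-225.4  -62.9   95.9]
364 206 210 [-230.3  -60.5   97.6]
366 206 210 [-235.5  -63.1   96.1]
368 206 211 [-240.5  -62.8   95. ]
370 207 208 [-244.9  -56.8  102. ]
```

```bash
python3 -m pendant '[{"linear":[0,0,-0.02],"twist":[0,0,-0.0055]},{"linear":[0,0,-0.04],"twist":[0,0,-0.0055]},{"linear":[0,-0.02,-0.057],"twist":[0,0,-0.0055]},{"linear":[0,-0.05,-0.057],"twist":[0,0,-0.0055]},{"linear":[0,-0.08,-0.057],"twist":[0,0,-0.0055]}]'
python3 -m pendant '[{"linear":[-0.02,0,0],"twist":[0,0,0]},{"linear":[-0.04,0,0],"twist":[0,0,0]},{"linear":[-0.06,0,0],"twist":[0,0,0]},{"linear":[-0.068,0,0],"twist":[0,0,0]},{"linear":[-0.068,0,0],"twist":[0,0,0]}]'
python3 go.py -201 -149 105
```

```text
time_s: 4.05
ee_pos: [0.3463, 0.1041, 0.3058]
ee_rot: [-0.663, 3.069, 0.0]
wrist_force: [0.6, 0.2, -2.3]
width: 0.284
grip_force: 59.2
time_s: 4.55
ee_pos: [0.408, 0.1329, 0.3049]
ee_rot: [0.661, -3.071, 0.0]
wrist_force: [-1.7, 1.2, -0.6]
width: 0.284
grip_force: 59.3
t 4.55 grasp [-201.1 -148.5  149.9] F [-1.1  1.8 -0.6] w 0.284 gf 59.3
linear [-0.     -0.0005  0.0449] twist [ 0.0001 -0.0004  0.0001]
```

```bash
python3 -m pendant '[{"linear":[0,-0.0005,0.015],"twist":[0,0,0]},{"linear":[0,-0.0005,0.03],"twist":[0,0,0]},{"linear":[0,-0.0005,0.04],"twist":[0,0,0]},{"linear":[0,-0.0005,0.048],"twist":[0,0,0]},{"linear":[0,-0.0005,0.05],"twist":[0,0,0]}]'
python3 go.py -201 -149 88
python3 -m pendant '[{"linear":[0,0,0.004],"twist":[0,0,0]},{"linear":[0,0,0.008],"twist":[0,0,0]},{"linear":[0,0,0.01],"twist":[0,0,0]},{"linear":[0,0,0.0115],"twist":[0,0,0]},{"linear":[0,0,0.0115],"twist":[0,0,0]}]'
python3 go.py -201 -149 87.5
python3 - <<'E'
from plant import camera
from h import *
for n in("scene","top"):
    c=camera(n);cv2.imwrite(f"pics/park_{n}.png",c["img"]);np.savez(n+"2.npz",**c)
a=[cv2.resize(cv2.imread(f"pics/park_{n}.png")[y:y+100,x:x+100],None,fx=4,fy=4,interpolation=cv2.INTER_CUBIC) for n,x,y in(("scene",280,130),("top",290,180))]
cv2.imwrite("pics/park.png",np.hstack(a))
E
```

```text
time_s: 5.05
ee_pos: [0.4072, 0.132, 0.2546]
ee_rot: [0.661, -3.07, 0.0]
wrist_force: [-0.0, -0.1, -0.5]
width: 0.28
grip_force: 59.3
t 5.05 grasp [-202.3 -148.9   99.6] F [-0.1 -0.1 -0.5] w 0.28 gf 59.3
linear [-0.0012 -0.0001  0.0116] twist [ 0.0001 -0.001  -0.0001]
time_s: 5.55
ee_pos: [0.4076, 0.1321, 0.2437]
ee_rot: [-0.661, 3.071, -0.0]
wrist_force: [-0.2, 0.4, -0.9]
width: 0.289
grip_force: 59.4
t 5.55 grasp [-201.7 -149.    88.7] F [-0.1  0.4 -0.9] w 0.289 gf 59.4
linear [-0.0007 -0.      0.0012] twist [-0.      0.     -0.0001]
```

View pics/park.png

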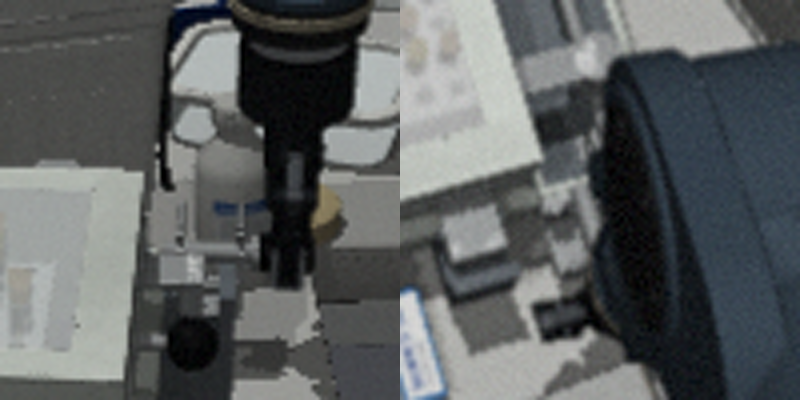

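The pin is lowered between the bracket ears (scene crop about (225,240)) with the shoulder in front, and there is no contact force yet. Creeping down until it touches.

```bash
python3 -m pendant '[{"linear":[0,0,0.001],"twist":[0,0,0]},{"linear":[0,0,0.001],"twist":[0,0,0]}]'
python3 go.py
python3 -m pendant '[{"linear":[0,0,0.001],"twist":[0,0,0]},{"linear":[0,0,0.001],"twist":[0,0,0]}]'
python3 go.py
```

```text
time_s: 5.85
ee_pos: [0.4077, 0.1322, 0.2428]
ee_rot: [-0.661, 3.071, 0.0]
wrist_force: [-1.1, -0.3, 3.7]
width: 0.284
grip_force: 59.8
t 5.85 grasp [-201.6 -149.    87.8] F [-1.1  0.2  3.7] w 0.284 gf 59.8
time_s: 6.05
ee_pos: [0.4077, 0.1322, 0.242]
ee_rot: [-0.661, 3.071, 0.0]
wrist_force: [-3.5, -1.5, 9.6]
width: 0.283
grip_force: 60.6
t 6.05 grasp [-201.6 -149.    87. ] F [-3.8  0.1  9.6] w 0.283 gf 60.6
```

```bash
python3 -m pendant '[{"linear":[0,0,-0.001],"twist":[0,0,0]},{"linear":[0,0,-0.001],"twist":[0,0,0]}]' - 20
python3 -m pendant '[{"linear":[0,0,-0.001],"twist":[0,0,0]},{"linear":[0,0,-0.001],"twist":[0,0,0]},{"linear":[0,0,-0.001],"twist":[0,0,0]},{"linear":[0,0,-0.001],"twist":[0,0,0]}]' -0.4
python3 go.py
python3 -m pendant '[{"linear":[0,0,-0.02],"twist":[0,0,0]},{"linear":[0,0,-0.05],"twist":[0,0,0]},{"linear":[0,0,-0.09],"twist":[0,0,0]},{"linear":[0,0,-0.13],"twist":[0,0,0]},{"linear":[0,0,-0.13],"twist":[0,0,0]}]'
python3 - <<'E'
from plant import camera
from h import *
for n in("scene","top"):
    c=camera(n);cv2.imwrite(f"pics/rel_{n}.png",c["img"]);np.savez(n+"3.npz",**c)
a=[cv2.resize(cv2.imread(f"pics/rel_{n}.png")[y:y+100,x:x+100],None,fx=4,fy=4,interpolation=cv2.INTER_CUBIC) for n,x,y in(("scene",280,130),("top",290,180))]
cv2.imwrite("pics/rel.png",np.hstack(a))
E
python3 go.py -141 20 200
```

```text
time_s: 6.25
ee_pos: [0.4077, 0.1322, 0.2429]
ee_rot: [-0.661, 3.071, 0.0]
wrist_force: [-1.0, -0.3, 2.9]
width: 0.283
grip_force: 59.8
time_s: 6.65
ee_pos: [0.4076, 0.1321, 0.2436]
ee_rot: [0.661, -3.071, -0.0]
wrist_force: [0.2, -0.6, -0.3]
width: 0.697
grip_force: 0.0
t 6.65 grasp [-201.7 -149.    88.6] F [-0.  -0.6 -0.3] w 0.697 gf 0.0
time_s: 7.15
ee_pos: [0.4086, 0.1325, 0.3782]
ee_rot: [-0.66, 3.065, 0.001]
wrist_force: [-0.3, 0.8, -0.9]
width: 0.703
grip_force: 0.0
t 7.25 grasp [-201.2 -149.   219.1] F [-0.  -0.2 -0.4] w 0.698 gf 0.0
linear [-0.0604  0.169   0.0192] twist [-0.0002  0.0015 -0.0001]
```

View pics/rel.png

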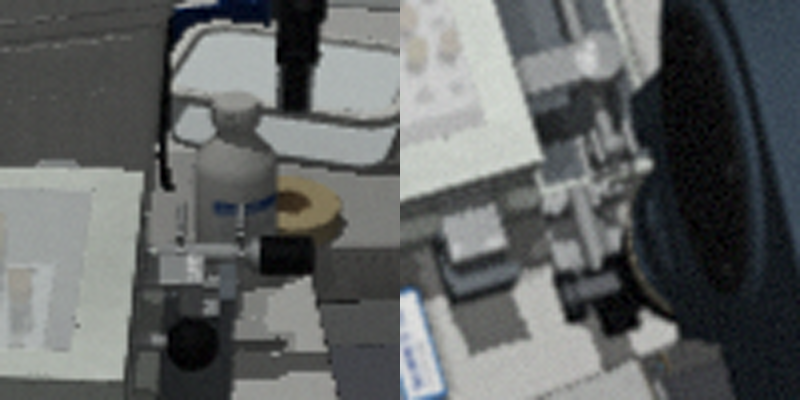

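The pin lies level in both notches, knob at scene pixels 345–358, v about 193. Checking those numbers while moving to above the ball.

```bash
python3 - <<'E'
from h import *
c=np.load("scene3.npz")
for x in(-218,-182,-176,-116):print(x,pix(c,(x,-150,88)).round(1))
W=sh(world(c))*1000;m=(c["img"].max(-1)<60)
m[:,:340]=0;m[:,362:]=0;m[:186]=0;m[:,:]&=True;m[202:]=0
v,u=np.nonzero(m);print(u.min(),u.max(),v.min(),v.max(),v.mean(),W[m].mean(0))
E
python3 -m pendant '[{"linear":[-0.01,0.03,0.0],"twist":[0,0,0]},{"linear":[-0.025,0.07,0.0],"twist":[0,0,0]},{"linear":[-0.04,0.11,0.0],"twist":[0,0,0]},{"linear":[-0.055,0.15,0.0],"twist":[0,0,0]},{"linear":[-0.0604,0.169,0.0],"twist":[0,0,0]}]'
python3 go.py -141 20 124
```

```text
-218 [358.2 193. ]
-182 [344.7 192.6]
-176 [342.5 192.5]
-116 [320.1 191.9]
340 361 186 201 193.63675213675214 [-203.62663555 -187.06937907   63.33951101]
time_s: 7.75
ee_pos: [0.3924, 0.3137, 0.3719]
ee_rot: [0.664, -3.069, 0.001]
wrist_force: [0.3, -0.6, 0.2]
width: 0.697
grip_force: 0.0
t 7.75 grasp [-141.2   22.7  216.9] F [ 0.  -0.7  0.2] w 0.697 gf 0.0
linear [-0.0001 -0.0027  0.0929] twist [-0.0001 -0.0022  0.0018]
```

```bash
python3 -m pendant '[{"linear":[0,-0.0015,0.03],"twist":[0,0,0]},{"linear":[0,-0.0015,0.06],"twist":[0,0,0]},{"linear":[0,-0.0015,0.08],"twist":[0,0,0]},{"linear":[0,-0.0015,0.093],"twist":[0,0,0]},{"linear":[0,-0.0015,0.093],"twist":[0,0,0]}]'
python3 go.py -141 20.8 124
python3 -m pendant '[{"linear":[0,0,0],"twist":[0,0,0]},{"linear":[0,0,0],"twist":[0,0,0]},{"linear":[0,0,0],"twist":[0,0,0]},{"linear":[0,0,0],"twist":[0,0,0]},{"linear":[0,0,0],"twist":[0,0,0]}]' 1 30
python3 go.py -141 20.8 124
```

```text
time_s: 8.25
ee_pos: [0.3928, 0.3089, 0.2779]
ee_rot: [0.66, -3.067, 0.003]
wrist_force: [0.7, 0.7, 0.9]
width: 0.699
grip_force: 0.0
t 8.25 grasp [-143.2   18.1  122.9] F [0.9 0.4 0.9] w 0.699 gf 0.0
linear [-0.0015  0.0025 -0.0011] twist [-0.0012 -0.0049 -0.    ]
time_s: 8.75
ee_pos: [0.3932, 0.3111, 0.2816]
ee_rot: [0.663, -3.07, -0.008]
wrist_force: [-11.7, 15.8, 0.8]
width: 0.354
grip_force: 30.3
t 8.75 grasp [-141.1   20.8  126.7] F [-4.2 19.2  0.8] w 0.354 gf 30.3
linear [-0.0002  0.0008  0.0027] twist [0.0052 0.0006 0.0015]
```

```bash
python3 - <<'E'
import numpy as np
v=np.array([-.246,.045]);
for t in np.r_[np.arange(0.,1.15,.075),1.13]:
    c,s=np.cos(t),np.sin(t);x=c*v[0]+s*v[1];z=-s*v[0]+c*v[1]
    print(round(t,3),"tool x %.4f z %.4f"%(-(x-v[0]),-(z-v[1])))
E
python3 -m pendant '[{"linear":[0,0.001,0],"twist":[0,0,0]},{"linear":[0,0.001,0],"twist":[0,0,0]}]'
python3 go.py
```

```text
0.0 tool x -0.0000 z -0.0000
0.075 tool x -0.0041 z -0.0183
0.15 tool x -0.0095 z -0.0363
0.225 tool x -0.0162 z -0.0537
0.3 tool x -0.0243 z -0.0707
0.375 tool x -0.0336 z -0.0870
0.45 tool x -0.0441 z -0.1025
0.525 tool x -0.0557 z -0.1172
0.6 tool x -0.0684 z -0.1310
0.675 tool x -0.0821 z -0.1439
0.75 tool x -0.0967 z -0.1556
0.825 tool x -0.1121 z -0.1662
0.9 tool x -0.1283 z -0.1757
0.975 tool x -0.1452 z -0.1839
1.05 tool x -0.1626 z -0.1908
1.125 tool x -0.1805 z -0.1964
1.13 tool x -0.1817 z -0.1967
time_s: 8.95
ee_pos: [0.393, 0.3115, 0.2816]
ee_rot: [-0.663, 3.071, 0.005]
wrist_force: [-8.3, 9.4, 2.2]
width: 0.352
grip_force: 30.2
t 8.95 grasp [-141.1   21.   126.6] F [-3.8 12.   2.2] w 0.352 gf 30.2
```

```bash
python3 -m pendant '[{"linear":[-0.0041,0.0015,-0.0183],"twist":[0,0,0]},{"linear":[-0.0095,0.0015,-0.0363],"twist":[0,0,0]},{"linear":[-0.0162,0.0015,-0.0537],"twist":[0,0,0]},{"linear":[-0.0243,0.0015,-0.0707],"twist":[0,0,0]},{"linear":[-0.0336,0.0015,-0.087],"twist":[0,0,0]}]'
python3 go.py -107.4 21 212
```

```text
time_s: 9.45
ee_pos: [0.4235, 0.3259, 0.369]
ee_rot: [-0.661, 3.071, 0.001]
wrist_force: [2.1, 4.0, -7.3]
width: 0.352
grip_force: 30.1
t 9.45 grasp [-107.3   21.2  214. ] F [ 3.5  2.8 -7.3] w 0.352 gf 30.1
linear [-0.     -0.0001  0.002 ] twist [0.0005 0.0008 0.    ]
```

```bash
python3 -m pendant '[{"linear":[-0.0105,0,-0.0155],"twist":[0,0,0]},{"linear":[-0.0221,0,-0.0302],"twist":[0,0,0]},{"linear":[-0.0348,0,-0.044],"twist":[0,0,0]},{"linear":[-0.0485,0,-0.0569],"twist":[0,0,0]},{"linear":[-0.0631,0,-0.0686],"twist":[0,0,0]}]'
python3 go.py -44.3 21 280.6
python3 -m pendant '[{"linear":[-0.0154,0,-0.0106],"twist":[0,0,0]},{"linear":[-0.0316,0,-0.0201],"twist":[0,0,0]},{"linear":[-0.0485,0,-0.0283],"twist":[0,0,0]},{"linear":[-0.0659,0,-0.0352],"twist":[0,0,0]},{"linear":[-0.0838,0,-0.0408],"twist":[0,0,0]}]'
python3 -m pendant '[{"linear":[0,0,0],"twist":[0,0,0]},{"linear":[0,0,0],"twist":[0,0,0]},{"linear":[0,0,0],"twist":[0,0,0]}]'
python3 go.py 39.5 21 321.4
```

```text
time_s: 9.95
ee_pos: [0.481, 0.3519, 0.4374]
ee_rot: [-0.661, 3.071, 0.001]
wrist_force: [0.3, 4.2, -6.9]
width: 0.352
grip_force: 30.2
t 9.95 grasp [-44.3  21.2 282.4] F [ 1.9  3.7 -6.9] w 0.352 gf 30.2
linear [-0.     -0.0001  0.0018] twist [0.0006 0.0004 0.    ]
time_s: 10.45
ee_pos: [0.5573, 0.3863, 0.4783]
ee_rot: [-0.661, 3.071, 0.001]
wrist_force: [-3.2, 2.5, 0.8]
width: 0.353
grip_force: 30.8
time_s: 10.75
ee_pos: [0.5571, 0.3863, 0.4775]
ee_rot: [-0.661, 3.071, 0.001]
wrist_force: [-0.8, 2.8, -0.2]
width: 0.351
grip_force: 31.0
t 10.75 grasp [ 39.2  21.2 322.5] F [ 0.4  2.8 -0.2] w 0.351 gf 31.0
linear [-0.0004 -0.0001  0.0011] twist [0.0004 0.0005 0.    ]
```

```bash
python3 -m pendant '[{"linear":[0,0,0],"twist":[0,0,0]},{"linear":[0,0,0],"twist":[0,0,0]},{"linear":[0,0,0],"twist":[0,0,0]},{"linear":[0,0,-0.01],"twist":[0,0,0]},{"linear":[0,0,-0.03],"twist":[0,0,0]}]' -0.4
python3 go.py
python3 -m pendant '[{"linear":[0.0,0,-0.02],"twist":[0,0,0]},{"linear":[0.03,0,-0.02],"twist":[0,0,0]},{"linear":[0.07,-0.01,-0.02],"twist":[0,0,0]},{"linear":[0.1,-0.04,-0.02],"twist":[0,0,0]},{"linear":[0.12,-0.08,-0.02],"twist":[0,0,0]}]'
python3 go.py -48 -179 250 -0.35
python3 - <<'E'
from plant import camera
from h import *
for n in("scene","top"):
    c=camera(n);cv2.imwrite(f"pics/up_{n}.png",c["img"]);np.savez(n+"4.npz",**c)
a=[cv2.resize(cv2.imread(f"pics/up_{n}.png")[y:y+140,x:x+140],(400,400),interpolation=cv2.INTER_CUBIC) for n,x,y in(("scene",220,110),("top",240,130))]
cv2.imwrite("pics/up.png",np.hstack(a))
E
```

```text
time_s: 11.25
ee_pos: [0.557, 0.3859, 0.5067]
ee_rot: [0.661, -3.069, 0.001]
wrist_force: [0.6, -0.5, 0.9]
width: 0.703
grip_force: 0.0
t 11.25 grasp [ 38.5  20.8 351.7] F [ 0.4 -0.7  0.9] w 0.703 gf 0.0
time_s: 11.75
ee_pos: [0.4888, 0.293, 0.5272]
ee_rot: [0.665, -3.07, -0.0]
wrist_force: [2.0, -1.7, 0.9]
width: 0.705
grip_force: 0.0
t 11.75 grasp [-61.5 -35.7 372.2] F [ 1.1 -2.4  0.9] w 0.705 gf 0.0
linear [ 0.04   -0.1432  0.1316] twist [ 0.0006 -0.3501  0.0023]
```

View pics/up.png

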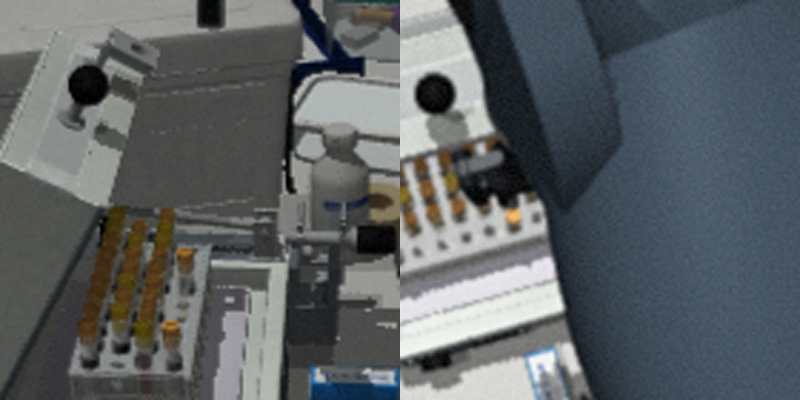

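The hood stays up, with the ball at scene pixel (251,140). The rod lies level behind the tubes at about (290,187), and the pin is still parked. Moving over the rod now, tilting the tool as I go.

```bash
python3 -m pendant '[{"linear":[0.01,-0.04,0],"twist":[0,-0.09,0]},{"linear":[0.02,-0.08,0],"twist":[0,-0.18,0]},{"linear":[0.03,-0.12,0.02],"twist":[0,-0.27,0]},{"linear":[0.04,-0.142,0.05],"twist":[0,-0.35,0]},{"linear":[0.04,-0.142,0.06],"twist":[0,-0.35,0]}]'
python3 go.py -46 -179 79 -0.35
python3 - <<'E'
from h import *
c=np.load("scene4.npz")
for t in(1.05,1.1,1.15,1.2):
    a=np.pi-np.arctan2(45,246)-t;print(t,pix(c,(105+250*np.cos(a),20,80+250*np.sin(a))).round(1))
E
```

```text
time_s: 12.35
ee_pos: [0.5096, 0.1435, 0.4636]
ee_rot: [-0.585, 2.739, 0.103]
wrist_force: [0.2, -0.2, -0.6]
width: 0.701
grip_force: 0.0
t 12.35 grasp [ -51.4 -180.7  317.8] F [ 0.1 -0.3 -0.6] w 0.701 gf 0.0
linear [0.0766 0.0015 0.2265] twist [-0.0009 -0.0034 -0.0033]
1.05 [256.1 140.9]
1.1 [250.7 139.2]
1.15 [245.3 137.7]
1.2 [239.7 136.5]
```

```bash
python3 -m pendant '[{"linear":[0.013,0.001,0.038],"twist":[0,0,0]},{"linear":[0.026,0.001,0.077],"twist":[0,0,0]},{"linear":[0.039,0.001,0.116],"twist":[0,0,0]},{"linear":[0.052,0.001,0.154],"twist":[0,0,0]},{"linear":[0.061,0.001,0.18],"twist":[0,0,0]}]'
python3 go.py -46 -179.3 81 -0.35
```

```text
time_s: 12.85
ee_pos: [0.5155, 0.1501, 0.2761]
ee_rot: [-0.59, 2.737, 0.104]
wrist_force: [1.0, -0.3, -0.4]
width: 0.699
grip_force: 0.0
t 12.85 grasp [ -43.1 -177.   130.4] F [ 0.8 -0.7 -0.4] w 0.699 gf 0.0
linear [ 0.0199 -0.0023  0.0454] twist [ 0.0004 -0.002   0.0002]
```

```bash
python3 -m pendant '[{"linear":[0.01,-0.001,0.02],"twist":[0,0,0]},{"linear":[0.017,-0.001,0.037],"twist":[0,0,0]},{"linear":[0.0185,-0.001,0.0454],"twist":[0,0,0]},{"linear":[0.0185,-0.001,0.0454],"twist":[0,0,0]}]'
python3 go.py -46 -179.3 81 -0.35
python3 -m pendant '[{"linear":[0,0,0],"twist":[0,0,0]},{"linear":[0,0,0],"twist":[0,0,0]},{"linear":[0,0,0],"twist":[0,0,0]},{"linear":[0,0,0],"twist":[0,0,0]},{"linear":[0,0,0],"twist":[0,0,0]}]' 1 20
python3 go.py -46 -179.3 81 -0.35
```

```text
time_s: 13.25
ee_pos: [0.5148, 0.1484, 0.2286]
ee_rot: [-0.589, 2.736, 0.104]
wrist_force: [-0.4, 0.3, -0.1]
width: 0.703
grip_force: 0.0
t 13.25 grasp [ -44.4 -178.2   82.9] F [-0.2  0.4 -0.1] w 0.703 gf 0.0
linear [ 0.0024 -0.001   0.0013] twist [ 0.0003 -0.0013  0.0002]
time_s: 13.75
ee_pos: [0.5147, 0.1479, 0.2295]
ee_rot: [-0.588, 2.734, 0.104]
wrist_force: [1.8, 1.5, 1.1]
width: 0.105
grip_force: 19.9
t 13.75 grasp [ -44.3 -178.8   84. ] F [2.2 0.6 1.1] w 0.105 gf 19.9
linear [ 0.0024 -0.0006  0.0022] twist [-0.0003  0.0012 -0.0001]
```

```bash
python3 - <<'E'
from h import *
T=np.array([[-1,0,0],[0,1,0],[0,0,-1.]])@Ro.from_rotvec([0,-.35,0]).as_matrix()
d=51
for a in(.09,.18,.27,.36,.45,.54,.63,.72,.8,.86):print(a,(T.T@[d*(np.cos(a)-1),0,d*np.sin(a)]/1000).round(4))
E
```

```text
0.09 [-0.0014  0.     -0.0044]
0.18 [-0.0024  0.     -0.0089]
0.27 [-0.0029  0.     -0.0134]
0.36 [-0.0031  0.     -0.018 ]
0.45 [-0.0028  0.     -0.0226]
0.54 [-0.0022  0.     -0.0271]
0.63 [-0.0011  0.     -0.0316]
0.72 [ 0.0004  0.     -0.0359]
0.8 [ 0.002   0.     -0.0397]
0.86 [ 0.0034  0.     -0.0424]
```

```bash
python3 -m pendant '[{"linear":[-0.0014,0,-0.0044],"twist":[0,0,0]},{"linear":[-0.0024,0,-0.0089],"twist":[0,0,0]},{"linear":[-0.0029,0,-0.0134],"twist":[0,0,0]},{"linear":[-0.0031,0,-0.018],"twist":[0,0,0]},{"linear":[-0.0028,0,-0.0226],"twist":[0,0,0]}]'
python3 go.py
python3 -m pendant '[{"linear":[0.0006,0,-0.0045],"twist":[0,0,0]},{"linear":[0.0017,0,-0.009],"twist":[0,0,0]},{"linear":[0.0032,0,-0.0133],"twist":[0,0,0]},{"linear":[0.0048,0,-0.0171],"twist":[0,0,0]},{"linear":[0.0062,0,-0.0198],"twist":[0,0,0]}]'
python3 -m pendant '[{"linear":[0,0,0],"twist":[0,0,0]},{"linear":[0,0,0],"twist":[0,0,0]}]'
python3 go.py
```

```text
time_s: 14.25
ee_pos: [0.5093, 0.1455, 0.2512]
ee_rot: [-0.589, 2.736, 0.104]
wrist_force: [0.6, -3.7, -7.9]
width: 0.106
grip_force: 19.5
t 14.25 grasp [ -50.5 -178.7  105.6] F [-1.  -3.7 -7.9] w 0.106 gf 19.5
time_s: 14.75
ee_pos: [0.4982, 0.1405, 0.2681]
ee_rot: [-0.588, 2.734, 0.104]
wrist_force: [3.6, -1.9, -6.8]
width: 0.105
grip_force: 19.4
time_s: 14.95
ee_pos: [0.4983, 0.1406, 0.2679]
ee_rot: [-0.588, 2.734, 0.104]
wrist_force: [1.0, -3.6, -1.8]
width: 0.104
grip_force: 19.9
t 14.95 grasp [ -62.3 -178.7  122.4] F [-0.6 -3.7 -1.8] w 0.104 gf 19.9
```

```bash
python3 -m pendant '[{"linear":[0.0009,0,-0.0018],"twist":[0,0,0]},{"linear":[0.0018,0,-0.0035],"twist":[0,0,0]},{"linear":[0.0018,0,-0.0035],"twist":[0,0,0]}]'
python3 go.py
python3 - <<'E'
from plant import camera
from h import *
for n in("scene","top"):
    c=camera(n);cv2.imwrite(f"pics/rod_{n}.png",c["img"]);np.savez(n+"5.npz",**c)
c=np.load("scene5.npz")
for t in(.7,.8,.84,.9):print(t,pix(c,(-95+174*np.cos(t),-180,80+174*np.sin(t))).round(1))
cv2.imwrite("pics/rod.png",cv2.resize(c["img"][110:230,240:380],None,fx=5,fy=5,interpolation=cv2.INTER_CUBIC))
E
```

```text
time_s: 15.25
ee_pos: [0.4956, 0.1394, 0.2704]
ee_rot: [-0.589, 2.735, 0.104]
wrist_force: [3.2, -2.1, -4.2]
width: 0.107
grip_force: 20.1
t 15.25 grasp [ -65.3 -178.7  124.8] F [ 2.1 -3.2 -4.2] w 0.107 gf 20.1
0.7 [263.2 150.8]
0.8 [267.4 146.6]
0.84 [269.2 145. ]
0.9 [272.1 142.8]
```

View pics/rod.png

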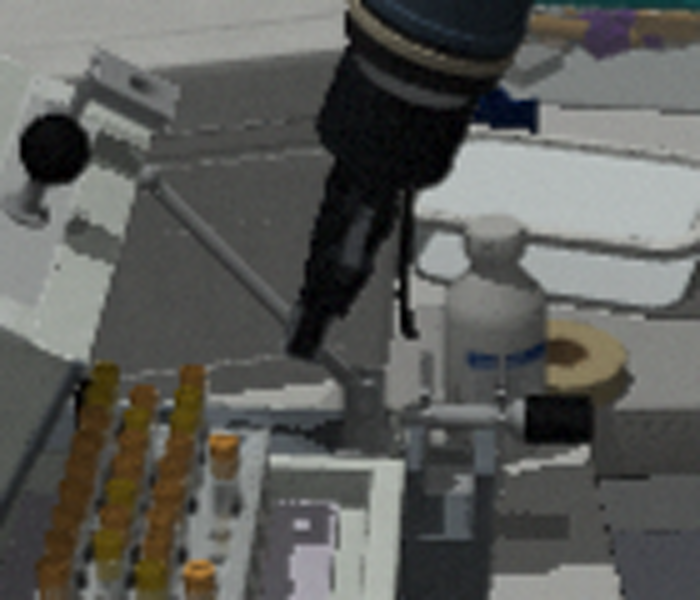

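The rod is up, with its tip at scene pixel (269.6,145), matching the 0.84 rad prediction (269.2,145). One more small nudge will confirm it's at the stop.

```bash
python3 -m pendant '[{"linear":[0.0009,0,-0.0015],"twist":[0,0,0]},{"linear":[0.0018,0,-0.0025],"twist":[0,0,0]},{"linear":[0.0018,0,-0.0025],"twist":[0,0,0]}]'
python3 go.py
python3 -c "
from plant import camera
from h import *
c=camera('scene');np.savez('scene6.npz',**c);g=c['img'].astype(int)
a=np.load('scene5.npz')['img'].astype(int)
print(abs(g-a)[140:170,262:290].max(), abs(g-a)[140:170,262:290].mean())
Q=sh(world(c))*1000
m=(abs(Q[...,1]+180)<12)&(Q[...,0]>-55)&(Q[...,0]<35)&(Q[...,2]>100)&(Q[...,2]<225)
v,u=np.nonzero(m&(np.arange(560)<300)); p=Q[m&(np.arange(560)<300)];k=np.polyfit(p[:,0],p[:,2],1);print(len(p),np.arctan(k[0]),np.arctan2(p[:,2].mean()-80,p[:,0].mean()+95))
"
```

```text
time_s: 15.65
ee_pos: [0.4936, 0.1384, 0.2719]
ee_rot: [-0.589, 2.734, 0.104]
wrist_force: [10.2, 0.2, -13.2]
width: 0.104
grip_force: 19.9
t 15.65 grasp [ -67.5 -178.6  126.4] F [  9.4  -4.  -13.2] w 0.104 gf 19.9
14 1.8023809523809524
150 0.8474218637516842 0.8579356461062929
```

```bash
python3 -m pendant '[{"linear":[-0.001,0,0.002],"twist":[0,0,0]},{"linear":[-0.001,0,0.002],"twist":[0,0,0]},{"linear":[-0.001,0,0.002],"twist":[0,0,0]},{"linear":[-0.001,0,0.002],"twist":[0,0,0]}]' -0.3
python3 -m pendant '[{"linear":[0,0,-0.03],"twist":[0,0,0]},{"linear":[0,0,-0.07],"twist":[0,0,0]},{"linear":[0,0,-0.12],"twist":[0,0,0]},{"linear":[0,0,-0.17],"twist":[0,0,0]},{"linear":[0,0,-0.22],"twist":[0,0,0]}]'
python3 go.py -60 -60 380
```

```text
time_s: 16.1
ee_pos: [0.4947, 0.1391, 0.2707]
ee_rot: [-0.589, 2.735, 0.104]
wrist_force: [0.6, -0.2, 0.1]
width: 0.65
grip_force: 0.0
time_s: 16.6
ee_pos: [0.4247, 0.1076, 0.4793]
ee_rot: [-0.589, 2.734, 0.104]
wrist_force: [1.8, 0.1, 1.0]
width: 0.647
grip_force: 0.0
t 16.6 grasp [-143.  -178.4  333.7] F [ 1.7 -0.7  1. ] w 0.647 gf 0.0
linear [-0.1471  0.1184 -0.0056] twist [0.     0.3506 0.    ]
```

```bash
python3 -m pendant '[{"linear":[-0.03,0.03,-0.02],"twist":[0,0.09,0]},{"linear":[-0.06,0.06,-0.02],"twist":[0,0.18,0]},{"linear":[-0.09,0.09,-0.02],"twist":[0,0.27,0]},{"linear":[-0.13,0.118,-0.01],"twist":[0,0.35,0]},{"linear":[-0.147,0.118,-0.0056],"twist":[0,0.35,0]}]'
python3 go.py 36 21 375
python3 - <<'E'
from plant import camera
from h import *
c=camera("scene");Q=sh(world(c))*1000
m=(c["img"].max(-1)<45);m[:,:235]=0;m[:,268:]=0;m[:120]=0;m[165:]=0
n,l,s,ce=cv2.connectedComponentsWithStats(m.astype(np.uint8));i=1+s[1:,4].argmax();print(s[i],ce[i])
for t in(1.05,1.1,1.15):
    a=np.pi-np.arctan2(45,246)-t;print(t,pix(c,(105+250*np.cos(a),20,80+250*np.sin(a))).round(1),105+250*np.cos(a),80+250*np.sin(a))
E
```

```text
time_s: 17.1
ee_pos: [0.5018, 0.274, 0.5325]
ee_rot: [0.663, -3.068, 0.001]
wrist_force: [0.6, -0.1, -0.5]
width: 0.652
grip_force: 0.0
t 17.1 grasp [-57.9 -58.5 377.5] F [ 0.5 -0.3 -0.5] w 0.652 gf 0.0
linear [-0.0936  0.0793  0.0023] twist [ 0.0002 -0.0029  0.0018]
[244 133  14  14 153] [250.40522876 139.5620915 ]
1.05 [256.1 140.9] 21.658898769954718 315.69951388529284
1.1 [250.7 139.2] 33.54311934637869 319.57026987348434
1.15 [245.3 137.7] 45.6059449104126 322.84222495277686
```

```bash
python3 -m pendant '[{"linear":[-0.02,0.02,0],"twist":[0,0,0]},{"linear":[-0.045,0.04,0],"twist":[0,0,0]},{"linear":[-0.07,0.06,0],"twist":[0,0,0]},{"linear":[-0.0925,0.0785,0],"twist":[0,0,0]},{"linear":[-0.0925,0.0785,0],"twist":[0,0,0]}]'
python3 -m pendant '[{"linear":[0,0,0.01],"twist":[0,0,0]},{"linear":[0,0,0.025],"twist":[0,0,0]},{"linear":[0,0,0.04],"twist":[0,0,0]},{"linear":[0,0,0.053],"twist":[0,0,0]},{"linear":[0,0,0.053],"twist":[0,0,0]}]'
python3 go.py 37 21.2 321
```

```text
time_s: 17.65
ee_pos: [0.5538, 0.3821, 0.5322]
ee_rot: [0.662, -3.071, -0.0]
wrist_force: [0.4, -0.4, 0.4]
width: 0.652
grip_force: 0.0
time_s: 18.15
ee_pos: [0.5533, 0.381, 0.4785]
ee_rot: [0.661, -3.069, 0.001]
wrist_force: [-0.5, -0.0, 0.2]
width: 0.651
grip_force: 0.0
t 18.15 grasp [ 33.1  17.8 323.5] F [-0.5  0.2  0.2] w 0.651 gf 0.0
linear [-0.0035  0.0034  0.0024] twist [-0.0003 -0.0024 -0.0001]
```

```bash
python3 -m pendant '[{"linear":[0,0,0],"twist":[0,0,0]},{"linear":[0,0,0],"twist":[0,0,0]}]'
python3 go.py 37 21.2 322
```

```text
time_s: 18.35
ee_pos: [0.5536, 0.3811, 0.4807]
ee_rot: [-0.661, 3.07, 0.001]
wrist_force: [0.1, 0.1, -0.2]
width: 0.65
grip_force: 0.0
t 18.35 grasp [ 34.   17.9 325.7] F [ 0.1 -0.  -0.2] w 0.65 gf 0.0
linear [-0.0032  0.0033  0.0037] twist [ 0.0002  0.0011 -0.0001]
```

```bash
python3 -m pendant '[{"linear":[-0.0025,0.0033,0.003],"twist":[0,0,0]},{"linear":[-0.0025,0.0033,0.003],"twist":[0,0,0]}]'
python3 -m pendant '[{"linear":[0,0,0],"twist":[0,0,0]},{"linear":[0,0,0],"twist":[0,0,0]},{"linear":[0,0,0],"twist":[0,0,0]},{"linear":[0,0,0],"twist":[0,0,0]},{"linear":[0,0,0],"twist":[0,0,0]}]' 1 30
python3 go.py 
python3 - <<'E'
import numpy as np
v=np.array([-.246,.045])
f=lambda t:np.array([np.cos(t)*v[0]+np.sin(t)*v[1],-np.sin(t)*v[0]+np.cos(t)*v[1]])
for t in(1.08,1.04,1,.96,.92,.88,.84,.81,.79,.77,.75,.73):
    d=f(t)-f(1.11);print(t,"x %.4f z %.4f"%(-d[0],-d[1]))
E
```

```text
time_s: 18.55
ee_pos: [0.5547, 0.3857, 0.4765]
ee_rot: [0.661, -3.071, -0.0]
wrist_force: [0.3, 0.1, 1.1]
width: 0.651
grip_force: 0.0
time_s: 19.05
ee_pos: [0.5544, 0.3851, 0.477]
ee_rot: [-0.661, 3.071, 0.0]
wrist_force: [-1.4, 1.3, 2.8]
width: 0.355
grip_force: 29.7
t 19.05 grasp [ 36.3  21.2 322. ] F [-0.8  1.7  2.8] w 0.355 gf 29.7
1.08 x 0.0072 z 0.0022
1.04 x 0.0166 z 0.0054
1 x 0.0260 z 0.0090
0.96 x 0.0351 z 0.0130
0.92 x 0.0441 z 0.0174
0.88 x 0.0530 z 0.0221
0.84 x 0.0616 z 0.0271
0.81 x 0.0679 z 0.0311
0.79 x 0.0721 z 0.0339
0.77 x 0.0762 z 0.0368
0.75 x 0.0802 z 0.0397
0.73 x 0.0842 z 0.0428
```

```bash
python3 -m pendant '[{"linear":[0.0072,0,0.0022],"twist":[0,0,0]},{"linear":[0.0166,0,0.0054],"twist":[0,0,0]},{"linear":[0.026,0,0.009],"twist":[0,0,0]},{"linear":[0.0351,0,0.013],"twist":[0,0,0]},{"linear":[0.0441,0,0.0174],"twist":[0,0,0]}]'
python3 go.py
python3 -m pendant '[{"linear":[0.0089,0,0.0047],"twist":[0,0,0]},{"linear":[0.0175,0,0.0097],"twist":[0,0,0]},{"linear":[0.0238,0,0.0137],"twist":[0,0,0]},{"linear":[0.028,0,0.0165],"twist":[0,0,0]},{"linear":[0.028,0,0.0165],"twist":[0,0,0]}]'
python3 go.py
```

```text
time_s: 19.55
ee_pos: [0.5139, 0.3668, 0.4594]
ee_rot: [-0.661, 3.071, 0.0]
wrist_force: [0.0, 1.6, 2.2]
width: 0.352
grip_force: 30.1
t 19.55 grasp [ -8.1  21.2 304.4] F [0.7 1.4 2.2] w 0.352 gf 30.1
time_s: 20.05
ee_pos: [0.4883, 0.3553, 0.443]
ee_rot: [0.661, -3.071, -0.0]
wrist_force: [-1.9, 0.7, 2.3]
width: 0.353
grip_force: 30.3
t 20.05 grasp [-36.4  21.2 288. ] F [-1.4  1.4  2.3] w 0.353 gf 30.3
```

```bash
python3 -m pendant '[{"linear":[0.001,0,0.0007],"twist":[0,0,0]},{"linear":[0.002,0,0.0014],"twist":[0,0,0]},{"linear":[0.0041,0,0.0029],"twist":[0,0,0]},{"linear":[0.0041,0,0.0029],"twist":[0,0,0]}]'
python3 go.py
python3 -m pendant '[{"linear":[0.001,0,0.0007],"twist":[0,0,0]},{"linear":[0.002,0,0.0014],"twist":[0,0,0]},{"linear":[0.002,0,0.0014],"twist":[0,0,0]}]'
python3 go.py
python3 -m pendant '[{"linear":[0.001,0,0.0007],"twist":[0,0,0]},{"linear":[0.002,0,0.0015],"twist":[0,0,0]},{"linear":[0.002,0,0.0015],"twist":[0,0,0]}]'
python3 go.py
python3 - <<'E'
from plant import camera
from h import *
for n in("scene","top"):
    c=camera(n);np.savez(n+"7.npz",**c)
c=np.load("scene7.npz");m=(c["img"].max(-1)<45)
cv2.imwrite("pics/low.png",cv2.resize(c["img"][110:230,240:380],None,fx=5,fy=5,interpolation=cv2.INTER_CUBIC))
E
```

```text
time_s: 20.45
ee_pos: [0.485, 0.3538, 0.4403]
ee_rot: [0.661, -3.071, -0.0]
wrist_force: [-5.4, -1.2, 5.0]
width: 0.352
grip_force: 30.6
t 20.45 grasp [-40.   21.2 285.3] F [-5.4  1.1  5. ] w 0.352 gf 30.6
time_s: 20.75
ee_pos: [0.4832, 0.353, 0.4389]
ee_rot: [0.661, -3.071, -0.0]
wrist_force: [-4.5, -0.7, 5.0]
width: 0.356
grip_force: 30.4
t 20.75 grasp [-41.9  21.2 283.9] F [-4.4  1.2  5. ] w 0.356 gf 30.4
time_s: 21.05
ee_pos: [0.4818, 0.3523, 0.4379]
ee_rot: [-0.66, 3.07, 0.001]
wrist_force: [-1.0, 0.1, 8.1]
width: 0.353
grip_force: 30.8
t 21.05 grasp [-43.2  21.2 282.9] F [-0.8  0.5  8.1] w 0.353 gf 30.8
```

View pics/low.png

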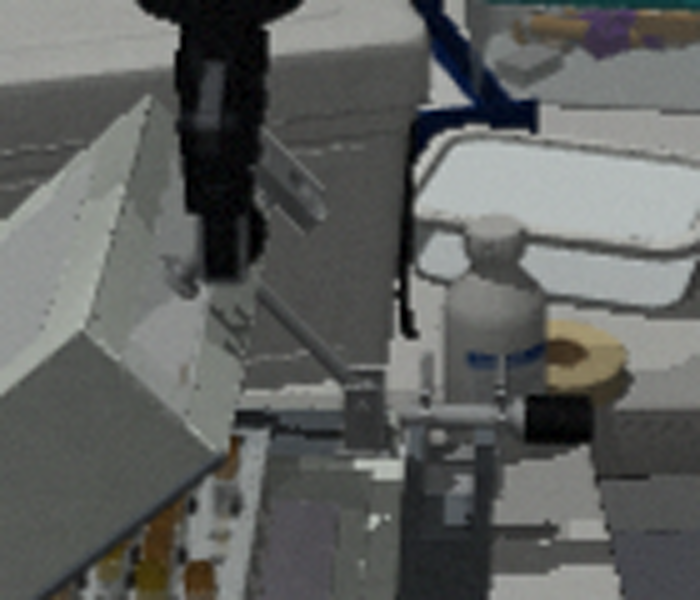

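The hood is down to about 0.755 rad. The rod still rises along the same line (crop (345,380) to (260,285)), and the pin is still parked. Another 1.5 mm will confirm firm contact.

```bash
python3 -m pendant '[{"linear":[0.0005,0,0.0004],"twist":[0,0,0]},{"linear":[0.001,0,0.0008],"twist":[0,0,0]},{"linear":[0.001,0,0.0008],"twist":[0,0,0]},{"linear":[0.001,0,0.0008],"twist":[0,0,0]}]'
python3 go.py
python3 -m pendant '[{"linear":[0.0005,0,0.0004],"twist":[0,0,0]},{"linear":[0.001,0,0.0008],"twist":[0,0,0]},{"linear":[0.001,0,0.0008],"twist":[0,0,0]},{"linear":[0.001,0,0.0008],"twist":[0,0,0]}]'
python3 go.py
```

```text
time_s: 21.55
ee_pos: [0.4812, 0.352, 0.4376]
ee_rot: [-0.66, 3.068, 0.002]
wrist_force: [2.1, 1.7, 11.7]
width: 0.351
grip_force: 31.0
t 21.55 grasp [-43.6  21.2 282.6] F [ 2.6  0.7 11.7] w 0.351 gf 31.0
time_s: 21.95
ee_pos: [0.4806, 0.3518, 0.4374]
ee_rot: [-0.659, 3.066, 0.003]
wrist_force: [5.3, 2.7, 14.2]
width: 0.349
grip_force: 31.2
t 21.95 grasp [-43.9  21.2 282.4] F [ 6.   0.3 14.2] w 0.349 gf 31.2
```

Firm contact. Backing off the load, then releasing and retreating.

```bash
python3 -m pendant '[{"linear":[-0.0015,0,-0.0012],"twist":[0,0,0]},{"linear":[-0.002,0,-0.0016],"twist":[0,0,0]},{"linear":[-0.002,0,-0.0016],"twist":[0,0,0]}]' - 20
python3 go.py
python3 -m pendant '[{"linear":[0,0,0],"twist":[0,0,0]},{"linear":[0,0,0],"twist":[0,0,0]},{"linear":[0,0,0],"twist":[0,0,0]},{"linear":[0,0,0],"twist":[0,0,0]}]' -0.3
python3 go.py
python3 -m pendant '[{"linear":[0,0,-0.01],"twist":[0,0,0]},{"linear":[0,0,-0.03],"twist":[0,0,0]},{"linear":[0.01,0,-0.06],"twist":[0,0,0]},{"linear":[0.04,0,-0.09],"twist":[0,0,0]},{"linear":[0.07,0,-0.11],"twist":[0,0,0]}]'
python3 -m pendant '[{"linear":[0.04,0,0],"twist":[0,0,0]},{"linear":[0.06,0,0],"twist":[0,0,0]},{"linear":[0.06,0,0],"twist":[0,0,0]},{"linear":[0.06,0,0],"twist":[0,0,0]},{"linear":[0.06,0,0],"twist":[0,0,0]}]'
python3 go.py
python3 - <<'E'
from plant import camera
from h import *
c=camera("scene");np.savez("scene8.npz",**c);d=camera("top");np.savez("top8.npz",**d)
m=(c["img"].max(-1)<45);m[:,:255]=0;m[:,300:]=0;m[:130]=0;m[172:]=0
n,l,s,ce=cv2.connectedComponentsWithStats(m.astype(np.uint8));i=1+s[1:,4].argmax();print(s[i],ce[i])
for t in(.65,.7,.75,.8):
    a=np.pi-np.arctan2(45,246)-t;print(t,pix(c,(105+250*np.cos(a),20,80+250*np.sin(a))).round(1))
print("knob",pix(c,(-218,-150,88)),pix(c,(-182,-150,88)))
o=np.load("scene3.npz")["img"].astype(int);print("pin diff",abs(c["img"].astype(int)-o)[184:202,338:362].mean())
cv2.imwrite("pics/end.png",cv2.resize(c["img"][110:230,240:380],None,fx=5,fy=5,interpolation=cv2.INTER_CUBIC))
E
```

```text
time_s: 22.25
ee_pos: [0.4818, 0.3523, 0.4379]
ee_rot: [-0.66, 3.07, 0.001]
wrist_force: [-1.4, 0.8, 8.9]
width: 0.351
grip_force: 30.7
t 22.25 grasp [-43.1  21.2 282.9] F [-1.   1.3  8.9] w 0.351 gf 30.7
time_s: 22.65
ee_pos: [0.4814, 0.3521, 0.4369]
ee_rot: [0.661, -3.071, 0.0]
wrist_force: [1.1, 0.4, 0.1]
width: 0.651
grip_force: 0.0
t 22.65 grasp [-43.9  21.1 281.9] F [ 1.1 -0.1  0.1] w 0.651 gf 0.0
time_s: 23.15
ee_pos: [0.4169, 0.3229, 0.5493]
ee_rot: [-0.66, 3.07, 0.001]
wrist_force: [0.4, 0.2, 0.6]
width: 0.65
grip_force: 0.0
time_s: 23.65
ee_pos: [0.3635, 0.299, 0.5471]
ee_rot: [0.661, -3.071, 0.0]
wrist_force: [-0.4, -0.3, -0.8]
width: 0.647
grip_force: 0.0
t 23.65 grasp [-173.3   21.2  392.1] F [-0.5 -0.1 -0.8] w 0.647 gf 0.0
[279 149  14  15 155] [285.67741935 155.88387097]
0.65 [294.7 162.3]
0.7 [290.5 159. ]
0.75 [286.  155.8]
0.8 [281.4 152.8]
knob [358.20651399 192.98914507] [344.70628131 192.59273277]
pin diff 3.996141975308642
```

View pics/end.png

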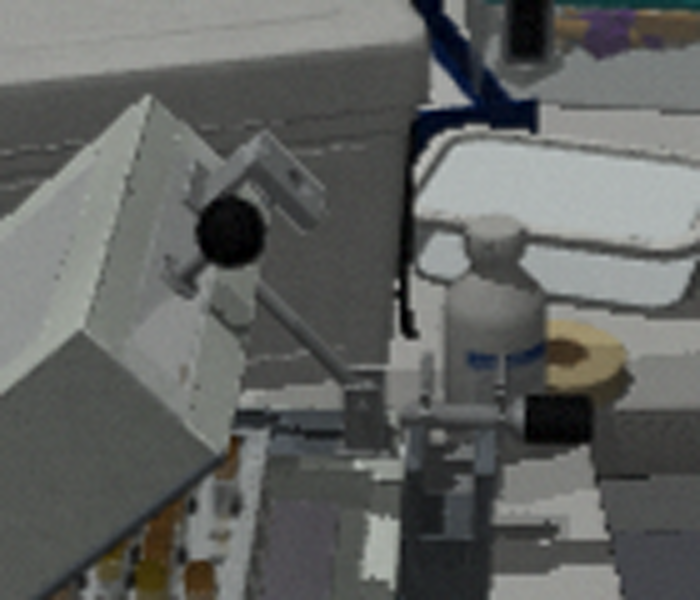

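The ball is at scene pixel (285.7,155.9), so the hood stands at 0.75 rad on the rod. The pin hasn't moved from its notches and the gripper is clear. Handing in.

```bash
python3 -c "
from plant import job
print(job.finish_job())"
```

```text
the job is handed in; nothing more can be done
None
```

I handed the job in at about 24 s with the pin parked in both notches, the prop rod up at its stop, the hood resting on it at about 0.75 rad and the gripper clear of everything; no verdict came back.

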